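# Turn the setting dial four clicks and store it

## Task

With a fingertip, push the orange tab of the click-stop dial on the grey unit round clockwise (seen from above) by exactly four clicks from where it stands, never past the fourth. Then press the green button beside it fully down to store the setting, and let it come up again. Only push and press: grip nothing, and leave the loose parts and tools lying around where they are.

Things in the scene. Friction and masses are not known exactly. Their poses are not given: they have to be found in the camera images.
- setter: grey bench setting unit, fixed to the bench: a block 150 (x) x 250 (y) x 45 mm high. Origin: centre of its underside; x points to its back (away from the robot, within 0.4 rad), y to its left, z up. On its top, the dial is at its left (axis at x 0, y +48 mm), the green button at its right (centre at x 0, y -78 mm).
- dial (a joint): angle in rad of the black click-stop dial (100 mm across), growing as it turns CLOCKWISE seen from above. Nine positions, n = 0 to 8, at 0.524 n rad (30 degrees apart); end stops 0.15 rad beyond the first and last. It starts at rest at n = 0, 1, 2 or 3. In the unit's frame the tab points at 2.094 rad minus this value, counterclockwise from the unit's x axis.
- dial_axis (a point): point on the dial's vertical axis, in its flat top face 62 mm above the bench. Each click is a spring detent: pushing the tab takes up to about 0.22 N m (6 to 7 N on the tab) until halfway to the next position, then the dial snaps the other half by itself (the tab runs about 9 mm ahead of the finger, the force drops). It does not run past a position, and stays when let go.
- tab_tip (a point): point on the middle line of the orange tab at 45 mm from the dial's axis, 78 mm above the bench. The tab is an upright radial fin on the dial, 28 mm long (19 to 47 mm from the axis), 12 mm thick, 24 mm above the dial's top face (its top is 86 mm above the bench), white line on top; nothing else stands up from the dial. White ticks round the dial mark its nine positions.
- tab_rear: the half of the tab, 6 mm thick, on its counterclockwise side: the face to push to turn the dial clockwise. Origin on the dial's axis, 14 mm below the dial's top face; its x axis points along the tab outward, y to the counterclockwise side, z up; it turns with the dial.
- tab_front: the other half of the tab, 6 mm thick, on its clockwise side; same origin and axes. Pressed on together with tab_rear only if the tab is gripped between the fingers or leaned on from above.
- store (a joint): travel in m of the green push button: 0 up, 0.006 fully down; springs back when let go; 1.5 N to start, about 5 N when fully down
- store_top (a point): centre of the top of the green push button (28 mm across, 61 mm above the bench) at the right of the unit's top, 126 mm from the dial's axis; pressed straight down
- disc_a: bystander, loose: small brass-coloured valve disc lying flat, 27 mm across, 10 mm thick. Origin: centre of its underside.
- disc_b: bystander, loose: small grey valve disc with a pale top lying flat, 27 mm across, 10 mm thick. Origin: centre of its underside.
- body_part: bystander, loose: black valve body lying down, 40 x 90 x 52 mm. Origin: centre of its underside.
- jar: bystander, loose: small brown jar with a black cap, 46 mm across, 71 mm tall. Origin: centre of its underside.
- cylinder: bystander, loose: black steel cylinder standing upright, 44 mm across, 91 mm tall. Origin: centre of its underside.

How it is judged:
By the outcome, as a careful person would: the job done as asked, in the order asked, and still so for the second after the job is handed in, with the robot touching nothing.
It also fails if it takes over 64 s, if anything falls off the work surface, if the arm or the gripper's body presses on something with over 40 N, if the wrist force passes 120 N, or if a joint passes its speed limit or range.

## Robot

A 6-joint arm with a two-finger parallel gripper is mounted at the origin on a cart in front of the work surface, level with it; the furniture and walls round the work are solid. World frame = base frame: x ahead of the robot, y to its left, z up, the work surface at z = 0. Lengths are in m, angles in degrees, forces in N, time in s.
With the tool pointing down it reaches from about 0.425 to 0.95 m from the base axis. Payload 3.5 kg.
Tool frame: the origin (TCP) lies midway between the tips of the shut fingers; the grasp point (between the pads) lies 19 mm behind it (r.grasp_offset is the distance from the TCP to the grasp point, in m); z points along the fingers, y is the direction in which the jaws open and shut (so a half turn about z gives the same grasp; the last joint's range is limited). The gripper opens to 85 mm and grips with 20 to 120 N. Pads are 22 mm wide; open, the fingers measure 114 mm over their backs; the gripper's body (76 mm by 85 mm) begins 54 mm behind the grasp point. The pads swing forward as they close: fully open they stand 13 mm farther back than shut.
Start: joints at [-82.678, 16.404, 90.338, -0, 73.258, -8.594], TCP at [0.185, -0.649, 0.231] pointing down, gripper open.
Joint ranges: [-158.93, 158.93], [-51.34, 127.21], [12.03, 142.37], [-87.48, 267.48], [13.55, 161.25], [-162.69, 162.69]. Speed limits (degrees/s): [159.86, 159.86, 180, 180, 180, 180].

## Interface

Orientations are given as [roll, pitch, yaw] about the fixed x, y, z axes, in that order (R = Rz(yaw) Ry(pitch) Rx(roll)).
In Python, from rig import monitor, camera, r gives the robot as it stands. The module is installed in compiled form; this text tells all that it offers.
- The arm moves only by the tool play_rows, never from a script. Its argument "motion" is a list of rows, each a list of 3 entries, a list of its own where there are three numbers: the finger opening in mm, from 0 to 85.4, then the shift along the tool's x, y, z in mm, then the turn about the tool's z in degrees. A call has 1 to 10 rows; each row shifts and turns the commanded pose from where the row before left it, along the tool's axes as they then stand; what a row does not reach is not made up. A row lasts 1/8 s, in which the tool goes at most 62.5 mm and 10.7 degrees, less where a joint would pass 70% of its speed; a pose out of reach is approached as far as the arm can. A call is refused whole if a number of a shift passes 62.5 or a number of a turn 10.7, either way. A call with a gripper value outside its range is refused whole. The fingers move at their own pace and stop on an object; "grip_force" is the grip in N (left out, the last holds). Time passes only in rows, so rows that do not move let the fingers close. It gives the time, the measured TCP pose, the force and the opening at its end, in the units of the state.
- monitor.get_obs(): the state, without advancing time (a new reading comes with each control period).
- camera(name): name is "side" or "top"; returns a dict with "color" (480x640x3 uint8, red, green, blue), "camera_matrix" (3x3 intrinsics, pixels), "world_from_camera" (4x4, takes a point from camera to world coordinates). Camera axes: x right, y down, z forward; pixel columns grow to the right and rows downward; lengths in m; the calibration is good to about 2 mm. A picture is of the moment at which its call begins. There is no depth.
- r.finish_job(): hands the job in, once; it reports no verdict.
The state is a dict: "time": time; "joint_positions": joint angles; "qd": joint speeds; "tau": joint torques, N m; "tcp_pos": TCP position; "tcp_rot": TCP orientation; "force": force on the tool from outside, world axes, zero at the start; "wrist_torque": the same for the moment, N m; "grip_width": finger opening in m.
Only numpy, scipy, OpenCV 4.12 (cv2) and the standard library are available. Lean on these libraries where they do the work, as an engineer would, in place of code of your own. Each camera call takes 0.05 s, during which the arm holds its last target.

## Working session

There is one attempt and no reset: what is moved stays moved. The work goes in short steps, Python scripts to look and compute and a tool call to move; the robot and the scene stay as the last step left them, time stands still between calls to the robot, and variables do not carry over. Pictures are saved under pics/ and viewed, and the job is handed in when it is done.

Besides the shell and the picture viewer there is one more tool, called after ">>>" as name(argument=value, ...) on one line, values as JSON. play_rows: Moves the arm, as the interface text tells. Its arguments: {"type":"object","properties":{"motion":{"type":"array","items":{"type":"array"}},"grip_force":{"type":"number"}},"required":["motion"]}

```bash
mkdir -p pics
python3 - <<'E'
from rig import monitor,camera,r
import cv2
o=monitor.get_obs();print(o)
for n in("top","side"):
    c=camera(n);cv2.imwrite(f"pics/{n}0.png",c["color"][...,::-1]);print(n,c["camera_matrix"],c["world_from_camera"])
E
```

```text
{'time': 0.0, 'joint_positions': array([-8.26752210e+01,  1.64553580e+01,  9.04213425e+01, -6.62642987e-05,
        7.32549643e+01, -8.59665862e+00]), 'qd': array([-0.03235324, -0.05801419, -0.03485835, -0.12269938,  0.0468433 ,
        0.11747268]), 'tau': array([-1.14048269e-04, -4.05977690e+01, -2.92628878e+01, -1.63982768e-04,
        5.81662389e-03,  3.46204004e-06]), 'tcp_pos': array([ 0.18508621, -0.64847251,  0.22993867]), 'tcp_rot': array([-1.79869805e+02, -1.96182235e-02,  1.59214345e+01]), 'force': array([-0.13570823,  0.3546456 ,  0.44589483]), 'wrist_torque': array([ 0.03327103, -0.01115367,  0.01963232]), 'grip_width': 0.0859561724440752}
top [[524.20570592   0.         304.80117745]
 [  0.         524.20570592 235.99583456]
 [  0.           0.           1.        ]] [[-0.012146   -0.99635176  0.0844727   0.50437232]
 [-0.99992523  0.01198261 -0.00244093 -0.07695247]
 [ 0.00141982 -0.08449603 -0.9964228   1.34140918]
 [ 0.          0.          0.          1.        ]]
side [[445.33432774   0.         321.12435681]
 [  0.         445.33432774 235.63228022]
 [  0.           0.           1.        ]] [[-0.99997453 -0.00536618  0.00470493  0.59627057]
 [-0.00658313  0.43900184 -0.89846204  0.78097948]
 [ 0.00275583 -0.89847014 -0.43902599  0.47709078]
 [ 0.          0.          0.          1.        ]]
```

View pics/top0.png

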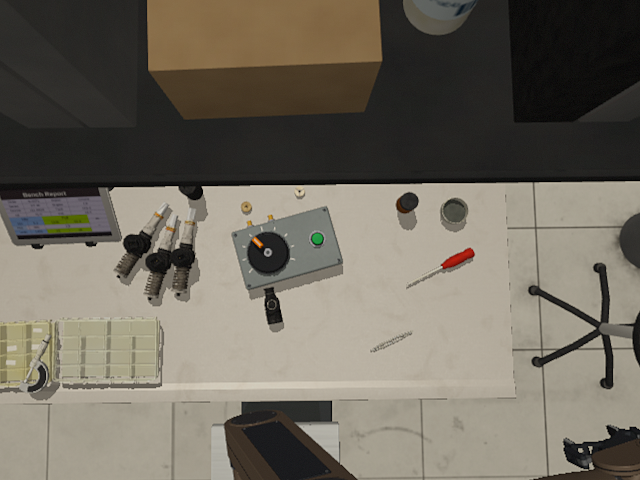

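View pics/side0.png

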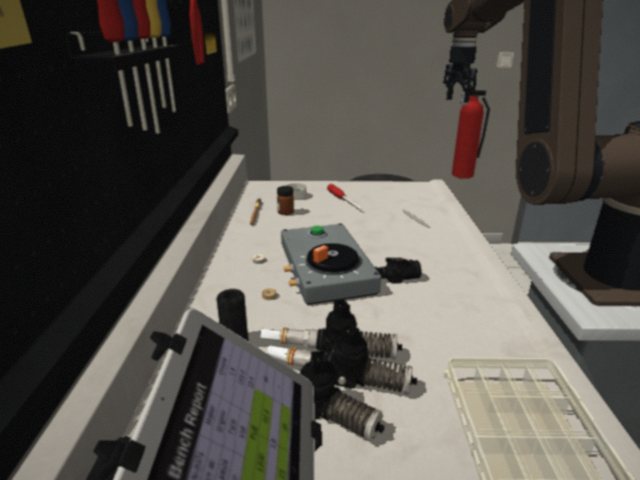

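The top view shows the unit around (287,248), with the dial at (268,252), the orange tab at about (257,242) pointing up-left, and the green button at (317,239). In the side view the tab is at (320,254). Next I measure these.

```bash
cat > h.py <<'E'
import numpy as np,cv2
def ray(c,u,v,z):
    K=c["camera_matrix"];T=c["world_from_camera"]
    d=T[:3,:3]@np.linalg.solve(K,[u,v,1]);o=T[:3,3];return o+d*(z-o[2])/d[2]
def proj(c,p):
    T=c["world_from_camera"];q=c["camera_matrix"]@(T[:3,:3].T@(np.array(p)-T[:3,3]));return q[:2]/q[2]
def blob(m,box):
    x0,y0,x1,y1=box;mm=np.zeros(m.shape[:2],np.uint8);mm[y0:y1,x0:x1]=m[y0:y1,x0:x1]
    n,l,s,ce=cv2.connectedComponentsWithStats(mm);i=1+np.argmax(s[1:,4]);return ce[i],s[i],(l==i).astype(np.uint8)
def masks(c):
    h=cv2.cvtColor(c["color"],cv2.COLOR_RGB2HSV);H,S,V=cv2.split(h)
    return dict(green=((H>50)&(H<85)&(S>130)&(V>60)).astype(np.uint8),orange=((H>4)&(H<18)&(S>150)&(V>120)).astype(np.uint8),black=(V<55).astype(np.uint8))
E
python3 - <<'E'
from rig import camera
from h import *
c=camera("top");m=masks(c)
g,s,_=blob(m["green"],(295,220,340,260));print("green",g,s,ray(c,*g,.061))
k,s,mk=blob(m["black"],(240,225,295,280));cn=max(cv2.findContours(mk,0,1)[0],key=cv2.contourArea)
hull=cv2.convexHull(cn);e=cv2.fitEllipse(hull);print("dial",k,s,e,ray(c,*e[0],.062))
o,s,mo=blob(m["orange"],(240,225,295,280));print("tab",o,s,ray(c,*o,.080))
pg=ray(c,*g,.061);pd=ray(c,*e[0],.062);print("dist",np.linalg.norm((pg-pd)[:2]))
u=(pd-pg)[:2];psi=np.arctan2(u[1],u[0])-np.pi/2;print("unit yaw",np.degrees(psi))
pt=ray(c,*o,.080)-pd;a=np.arctan2(pt[1],pt[0]);print("tab rad",np.linalg.norm(pt[:2]),"ang",np.degrees(a),"n=",(2.094-(a-psi))/.524)
cs=camera("side");ms=masks(cs)
g2,_,_=blob(ms["green"],(300,220,335,240));o2,_,_=blob(ms["orange"],(305,235,340,270))
print("side green",g2,ray(cs,*g2,.061),"tab",o2,ray(cs,*o2,.076))
im=cv2.resize(c["color"][195:310,220:360,::-1],None,fx=5,fy=5,interpolation=cv2.INTER_CUBIC);cv2.imwrite("pics/z0.png",im)
im=cv2.resize(cs["color"][210:310,260:420,::-1],None,fx=5,fy=5,interpolation=cv2.INTER_CUBIC);cv2.imwrite("pics/zs0.png",im)
E
```

```text
green [316.94174757 238.17475728] [312 233  11  12 103] [ 0.60720412 -0.10977301  0.061     ]
dial [268.51263244 253.53789731] [ 248  232   42   43 1227] ((267.9621276855469, 252.85035705566406), (41.551902770996094, 41.966835021972656), 121.62161254882812) [0.57260531 0.01038891 0.062     ]
tab [256.92307692 241.87179487] [252 237  11  11  39] [0.5984737  0.03562108 0.08      ]
dist 0.12504385064436402
unit yaw 16.062955709212563
tab rad 0.03613635552372596 ang 44.286675220843435 n= 3.0561129148142654
side green [316.62318841 230.20289855] [ 0.61073071 -0.097416    0.061     ] tab [319.67175573 253.57251908] [0.60281194 0.03762768 0.076     ]
```

View pics/z0.png

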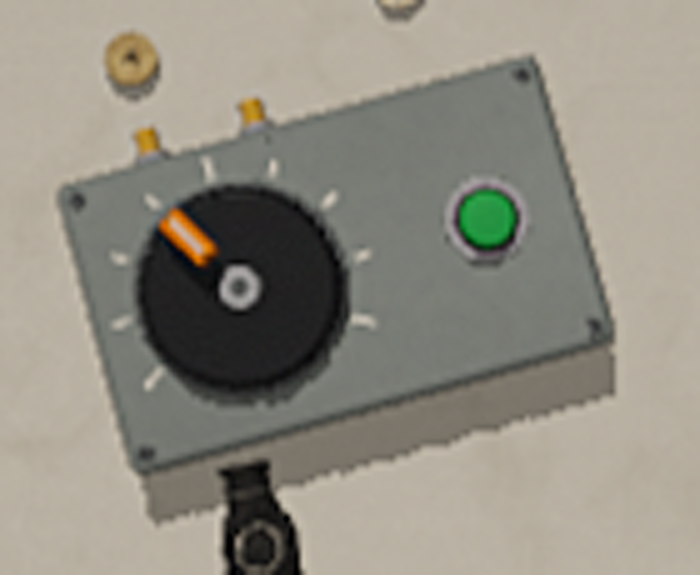

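View pics/zs0.png

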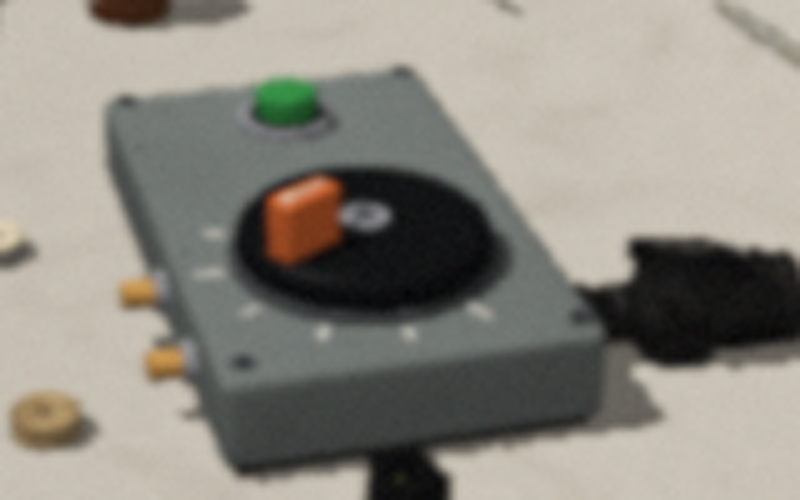

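Zoomed in, the tab sits at the 4th tick from the start, so n = 3 (computed 3.06) and the target is n = 7. The dial-to-button distance measures 125 mm against the stated 126 mm. I'll push with the shut fingertips: tool x away from the tab (yaw about 136°), tool y radially outward. First, the approach.

>>> play_rows(motion=[[0, [45, -45, 0], 0], [0, [45, -45, 0], 0], [0, [45, -45, 0], 0], [0, [45, -45, 0], 0], [0, [45, -45, 0], 0], [0, [45, -45, 0], 0], [0, [45, -45, 0], 0], [0, [45, -45, 0], 0], [0, [45, -45, 0], 0], [0, [45, -45, 0], 0]])

```text
time: 1.45
tcp_pos: [0.4896, -0.101, 0.2315]
tcp_rot: [180.0, -0.0, 15.9]
force: [-0.3, -0.3, -0.0]
grip_width: -0.0002
```

>>> play_rows(motion=[[0, [0, 0, 0], -10.7], [0, [0, 0, 0], -10.7], [0, [0, 0, 0], -10.7], [0, [0, 0, 0], -10.7], [0, [0, 0, 0], -10.7], [0, [0, 0, 0], -10.7], [0, [0, 0, 0], -10.7], [0, [0, 0, 0], -10.7], [0, [0, 0, 0], -10.7], [0, [0, 0, 0], -10.7]])

```text
time: 2.7
tcp_pos: [0.4888, -0.1028, 0.2311]
tcp_rot: [-180.0, -0.0, 123.3]
force: [-0.2, 0.2, -0.1]
grip_width: -0.0001
```

>>> play_rows(motion=[[0, [0, 0, 0], -6.4], [0, [0, 0, 0], -6.4], [0, [13.3, 44.5, 0], 0], [0, [13.3, 44.5, 0], 0], [0, [13.3, 44.5, 0], 0], [0, [13.3, 44.5, 0], 0], [0, [0, 0, 40], 0], [0, [0, 0, 40], 0], [0, [0, 0, 0], 0], [0, [0, 0, 0], 0]])

```text
time: 3.95
tcp_pos: [0.576, 0.0615, 0.1528]
tcp_rot: [179.9, 0.1, 135.7]
force: [0.9, 1.3, -0.0]
grip_width: 0.0002
```

Run:
```python
from rig import camera,monitor
from h import *
o=monitor.get_obs();print(o["tcp_pos"],o["tcp_rot"],o["joint_positions"])
c=camera("top");cs=camera("side")
print(proj(cs,o["tcp_pos"]))
a=cv2.resize(c["color"][170:310,190:377,::-1],(800,600));cv2.imwrite("pics/z1.png",a)
a=cv2.resize(cs["color"][150:330,220:460,::-1],(800,600));cv2.imwrite("pics/zs1.png",a)
```

```text
[0.57595722 0.06148863 0.15280673] [1.79929295e+02 8.38628115e-02 1.35705433e+02] [-3.93796985e+00  8.81354982e+00  1.07923454e+02 -4.77034075e-04
  6.31533059e+01 -4.96432398e+01]
[334.76354608 221.86118989]
```

View pics/zs1.png

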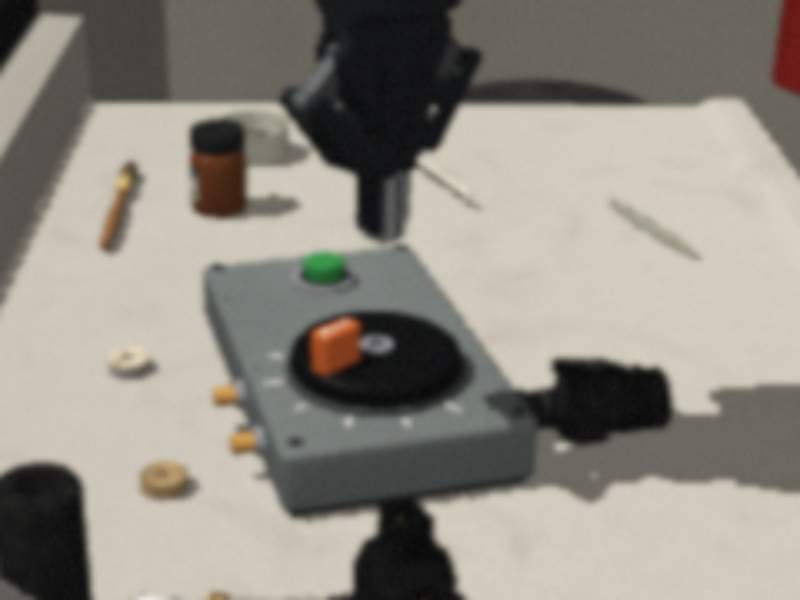

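View pics/z1.png

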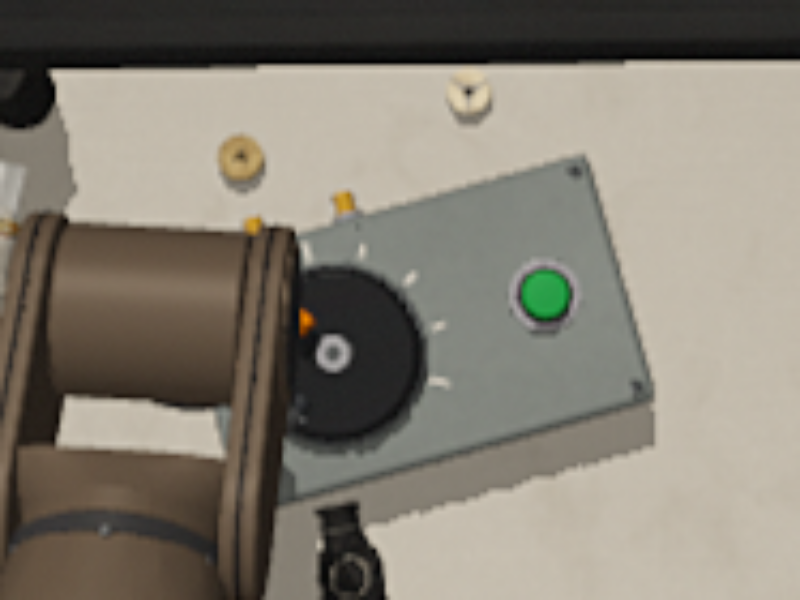

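The fingertip is clear of the tab on its counterclockwise side and the tab hasn't moved. Descending to z ≈ 0.070.

>>> play_rows(motion=[[0, [0, 0, 20], 0], [0, [0, 0, 20], 0], [0, [0, 0, 20], 0], [0, [0, 0, 15], 0], [0, [0, 0, 8], 0], [0, [0, 0, 0], 0], [0, [0, 0, 0], 0]])

```text
time: 4.92
tcp_pos: [0.5758, 0.0616, 0.0691]
tcp_rot: [179.9, 0.1, 135.7]
force: [-0.2, -0.4, 0.2]
grip_width: 0.0004
```

>>> play_rows(motion=[[0, [-3, 0, 0], 0], [0, [-3, 0, 0], 0], [0, [-2, 0, 0], 0], [0, [-2, 0, 0], 0], [0, [-1, 0, 0], 0], [0, [0, 0, 0], 0]])

```text
time: 5.68
tcp_pos: [0.583, 0.0539, 0.0683]
tcp_rot: [-180.0, -0.0, 135.7]
force: [-0.3, -0.3, 0.5]
grip_width: 0.0001
```

>>> play_rows(motion=[[0, [-1, 0, 0], 0], [0, [-1, 0, 0], 0], [0, [0, 0, 0], 0]])

```text
time: 6.05
tcp_pos: [0.5845, 0.0526, 0.0683]
tcp_rot: [180.0, 0.0, 135.7]
force: [-0.1, -0.2, 0.2]
grip_width: -0.0005
```

>>> play_rows(motion=[[0, [-1, 0, 0], 0], [0, [-1, 0, 0], 0], [0, [-1, 0, 0], 0], [0, [0, 0, 0], 0]])

```text
time: 6.55
tcp_pos: [0.5867, 0.0504, 0.0683]
tcp_rot: [180.0, 0.0, 135.7]
force: [0.5, -0.9, 0.6]
grip_width: -0.0002
```

>>> play_rows(motion=[[0, [-1, 0, 0], 0], [0, [-1, 0, 0], 0], [0, [0, 0, 0], 0]])

```text
time: 6.92
tcp_pos: [0.5881, 0.049, 0.0684]
tcp_rot: [180.0, 0.0, 135.7]
force: [0.7, 0.0, -1.0]
grip_width: -0.0002
```

>>> play_rows(motion=[[0, [-1, 0, 0], 0], [0, [-1, 0, 0], 0], [0, [0, 0, 0], 0]])

```text
time: 7.3
tcp_pos: [0.5894, 0.0477, 0.0683]
tcp_rot: [-180.0, -0.0, 135.7]
force: [-0.5, 0.5, -0.5]
grip_width: 0.0001
```

```bash
cat > look.py <<'E'
import sys
from rig import camera,monitor
from h import *
n=sys.argv[1]
o=monitor.get_obs();print(o["time"],o["tcp_pos"],o["tcp_rot"],o["force"],o["wrist_torque"])
cs=camera("side");c=camera("top")
a=cv2.resize(cs["color"][190:310,260:420,::-1],(800,600),interpolation=cv2.INTER_CUBIC);cv2.imwrite(f"pics/s{n}.png",a)
a=cv2.resize(c["color"][180:315,210:390,::-1],(800,600),interpolation=cv2.INTER_CUBIC);cv2.imwrite(f"pics/t{n}.png",a)
E
python3 look.py 2
```

```text
7.3 [0.58944571 0.04771365 0.06831594] [-1.79999601e+02 -1.07022076e-02  1.35709699e+02] [-0.51653161  0.45430183 -0.47167385] [ 0.08378203 -0.01593028  0.01248155]
```

View pics/s2.png

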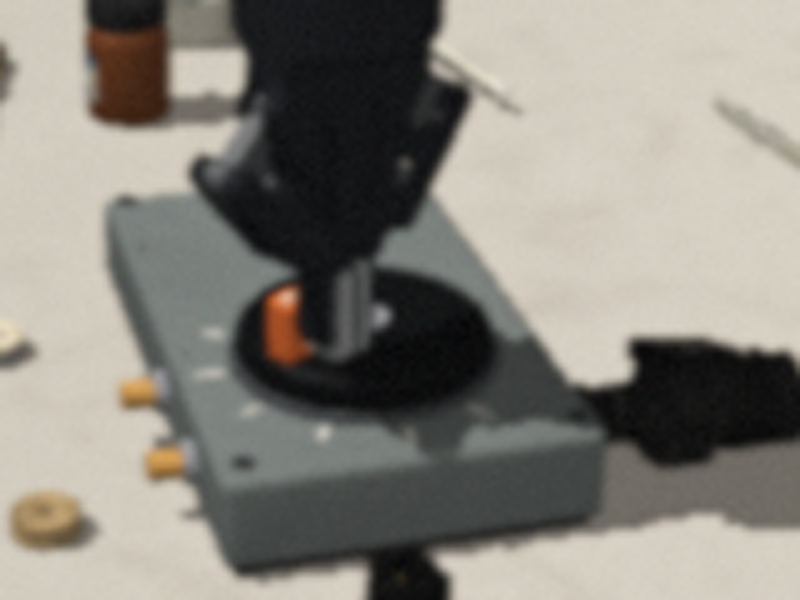

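The finger is beside the tab's counterclockwise face, just short of contact or barely touching. I'll keep going in small steps.

>>> play_rows(motion=[[0, [-1, 0, 0], 0], [0, [-1, 0, 0], 0], [0, [0, 0, 0], 0]])

```text
time: 7.78
tcp_pos: [0.5898, 0.0474, 0.0683]
tcp_rot: [-180.0, -0.2, 135.7]
force: [-4.3, 3.6, 4.0]
grip_width: -0.0
```

>>> play_rows(motion=[[0, [-1, 0, 0], 0], [0, [0, 0, 0], 0], [0, [0, 0, 0], 0]])

```text
time: 8.15
tcp_pos: [0.5899, 0.0473, 0.0683]
tcp_rot: [-179.9, -0.3, 135.7]
force: [-5.3, 6.0, 4.5]
grip_width: 0.0003
```

>>> play_rows(motion=[[0, [-1, 0, 0], 0], [0, [0, 0, 0], 0], [0, [0, 0, 0], 0]])

```text
time: 8.52
tcp_pos: [0.59, 0.0473, 0.0682]
tcp_rot: [-179.9, -0.4, 135.7]
force: [-7.0, 7.1, 5.5]
grip_width: -0.0001
```

```bash
python3 look.py 3
```

```text
8.525 [0.58999794 0.04725352 0.06823153] [-179.9123433    -0.43582911  135.68551628] [-7.03562409  7.12550824  5.54466341] [ 1.11960545  1.10470079 -0.09612368]
```

View pics/s3.png

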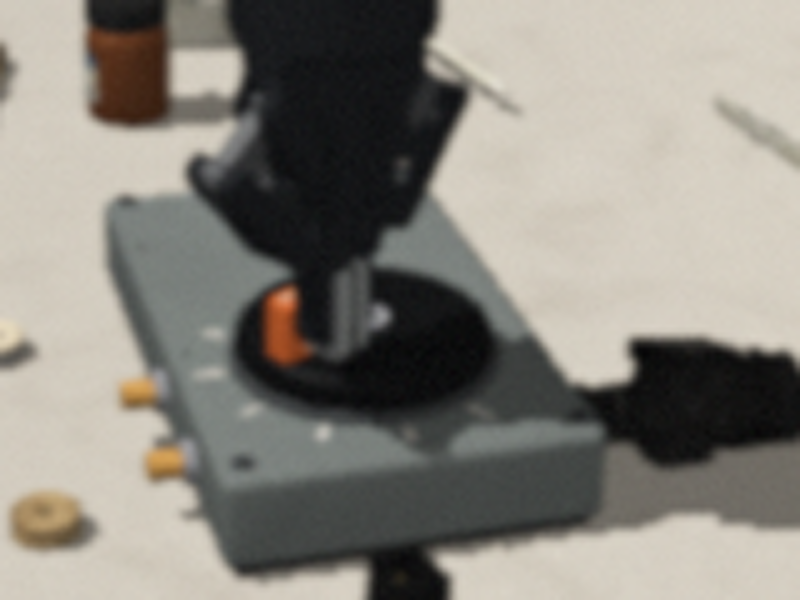

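View pics/t3.png

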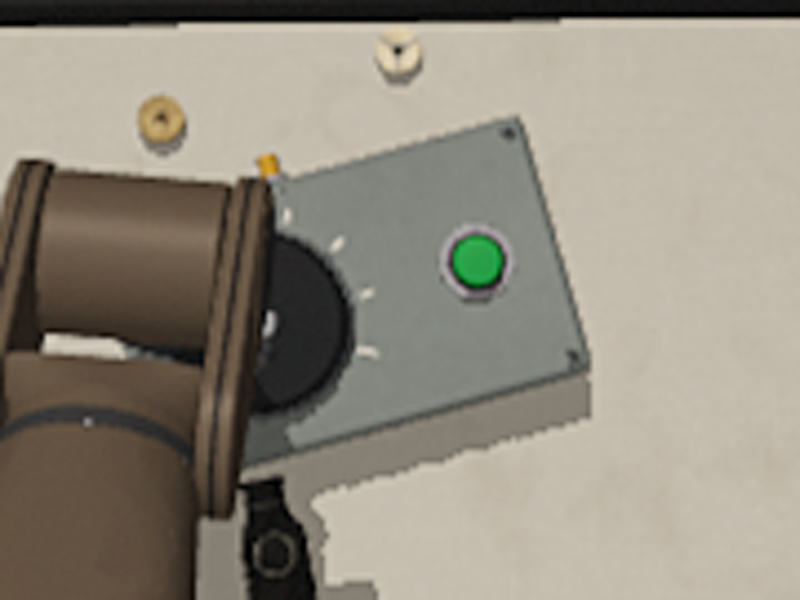

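The force is along tool +x with the contact toward the inner edge of the finger (short lever), plus some vertical force. I'll back off, lift 3 mm, move 3 mm outward and turn slightly so the outer part leads.

>>> play_rows(motion=[[0, [6, 0, 0], 0], [0, [0, 3, -3], 4], [0, [0, 0, 0], 0], [0, [0, 0, 0], 0]])

```text
time: 9.12
tcp_pos: [0.5903, 0.051, 0.0713]
tcp_rot: [180.0, 0.0, 131.8]
force: [1.1, 0.4, 0.1]
grip_width: 0.0003
```

>>> play_rows(motion=[[0, [-2, 0, 0], 0], [0, [-1, 0, 0], 0], [0, [-1, 0, 0], 0], [0, [0, 0, 0], 0]])

```text
time: 9.62
tcp_pos: [0.5917, 0.0493, 0.0711]
tcp_rot: [-179.9, -0.2, 131.7]
force: [-4.1, 4.4, 1.9]
grip_width: -0.0
```

>>> play_rows(motion=[[0, [-1, 0, 0], 0], [0, [-1, 0, 0], 0], [0, [0, 0, 0], 0]])

```text
time: 10.0
tcp_pos: [0.5921, 0.049, 0.071]
tcp_rot: [-179.9, -0.4, 131.7]
force: [-6.0, 7.9, 4.6]
grip_width: 0.0001
```

```bash
python3 look.py 4
python3 - <<'E'
import cv2
a=cv2.imread('pics/s3.png');b=cv2.imread('pics/s4.png');print(cv2.absdiff(a,b)[250:420,220:420].max())
E
```

```text
10.0 [0.59206054 0.04900619 0.07103367] [-179.91279294   -0.39722408  131.70400838] [-5.97092325  7.85293415  4.64407483] [1.23769745 0.94652866 0.06376594]
90
```

View pics/s4.png

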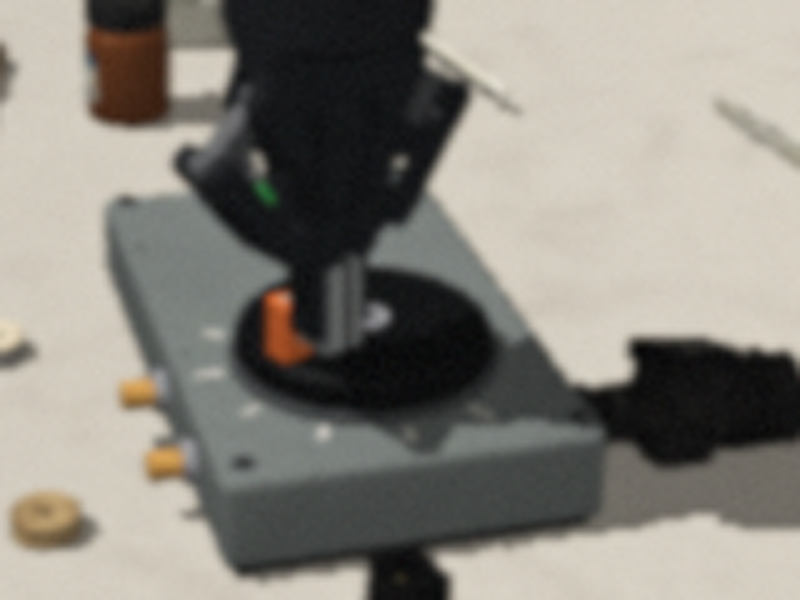

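Contact is now at the tab's outer end (moment arm about 47 mm) and the tab hasn't moved yet. I'll keep pushing in small steps and watch the force.

>>> play_rows(motion=[[0, [-1, 0, 0], 0], [0, [-1, 0, 0], 0], [0, [0, 0, 0], 0]])

```text
time: 10.48
tcp_pos: [0.5923, 0.0488, 0.071]
tcp_rot: [-179.9, -0.6, 131.7]
force: [-8.3, 10.6, 7.6]
grip_width: -0.0
```

>>> play_rows(motion=[[0, [-1, 0, 0], 0], [0, [-1, 0, 0], 0], [0, [0, 0, 0], 0]])

```text
time: 10.85
tcp_pos: [0.5926, 0.0485, 0.071]
tcp_rot: [-179.8, -0.8, 131.7]
force: [-10.7, 14.1, 9.7]
grip_width: 0.0
```

The force has reached 18 N with no click, so something is off. I'll check the geometry by projecting the expected tab and finger outlines into the side view.

Run:
```python
from rig import camera,monitor
from h import *
from scipy.spatial.transform import Rotation as R
o=monitor.get_obs();print(o["force"],o["wrist_torque"],o["joint_positions"],o["tau"])
cs=camera("side");im=cs["color"][:,:,::-1].copy()
S=6;x0,y0=290,225
a=cv2.resize(im[y0:y0+95,x0:x0+130],None,fx=S,fy=S,interpolation=cv2.INTER_CUBIC)
def pt(p):
    q=proj(cs,p);return int((q[0]-x0+.5)*S),int((q[1]-y0+.5)*S)
D=np.array([.573,.0105,0])
f=np.radians(46.06);er=np.array([np.cos(f),np.sin(f),0]);et=np.array([-np.sin(f),np.cos(f),0])
for z in(.062,.086):
    P=[pt(D+er*r_+et*t+[0,0,z]) for r_,t in((.019,-.006),(.047,-.006),(.047,.006),(.019,.006))]
    cv2.polylines(a,[np.array(P)],True,(255,255,0),1)
P=[pt(D+[.05*np.cos(t),.05*np.sin(t),.062]) for t in np.linspace(0,6.28,60)];cv2.polylines(a,[np.array(P)],True,(255,0,255),1)
M=R.from_euler("xyz",o["tcp_rot"],degrees=True).as_matrix()
for zz in(0,-.03):
    P=[pt(o["tcp_pos"]+M@[x,y,zz]) for x,y in((-.011,-.0145),(.011,-.0145),(.011,.0145),(-.011,.0145))];cv2.polylines(a,[np.array(P)],True,(0,255,0),1)
cv2.imwrite("pics/ov5.png",a)
```

```text
[-10.71703976  14.08853883   9.68511731] [2.19090797 1.8038442  0.04224829] [ -5.2733461   17.0951303  107.68269682   0.52898403  55.93318813
 -47.249521  ] [ -9.05593425 -32.97032118 -27.85411835  -2.49457777  -2.97071971
   0.05244864]
```

View pics/ov5.png

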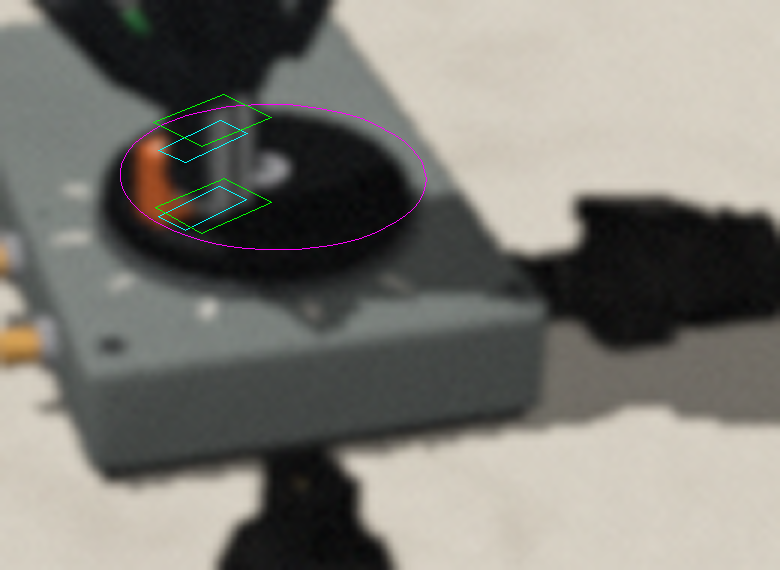

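The side view puts the dial about 3–5 mm further in x than the top view did, which I'll allow for. The contact is on the tab's counterclockwise face as intended. I'll check whether the downward load is what blocks it by easing the tool upward while pressed.

>>> play_rows(motion=[[0, [0, 0, -1.5], 0], [0, [0, 0, -1.5], 0], [0, [0, 0, 0], 0], [0, [0, 0, 0], 0]])

```text
time: 11.4
tcp_pos: [0.5921, 0.0486, 0.0714]
tcp_rot: [-179.8, -0.8, 131.7]
force: [-5.9, 14.6, -1.1]
grip_width: 0.0
```

```bash
python3 look.py 6
```

```text
11.4 [0.59210398 0.04861294 0.07135748] [-179.84489114   -0.82755823  131.67676073] [-5.90175532 14.60687741 -1.07323665] [2.32988164 1.07366726 0.13826112]
```

View pics/s6.png

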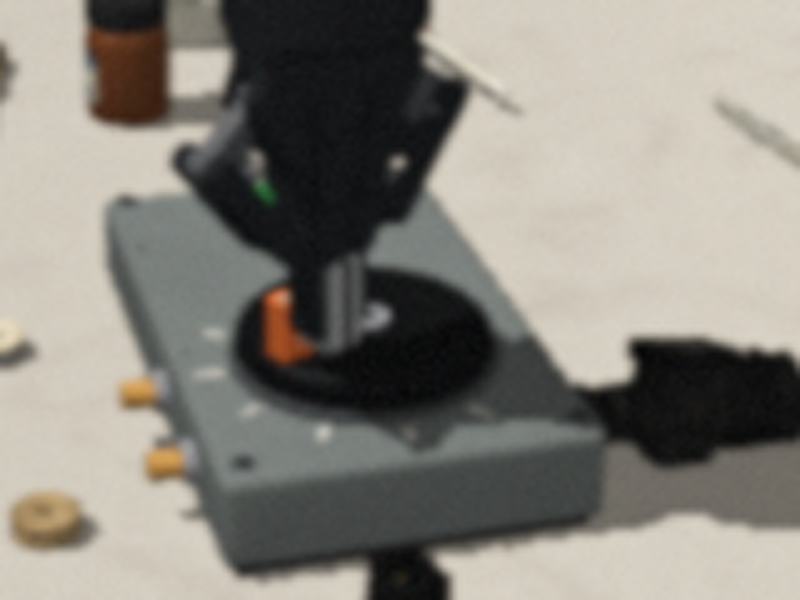

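Run:
```python
import cv2,numpy as np
a=cv2.imread('pics/side0.png')[190:310,260:420];a=cv2.resize(a,(800,600),interpolation=cv2.INTER_CUBIC)
out=[a[230:400,200:420]]
for n in('s2','s6'):
    out.append(cv2.imread(f'pics/{n}.png')[230:400,200:420])
for i in out:
    h=cv2.cvtColor(i,cv2.COLOR_BGR2HSV);m=(h[...,0]<18)&(h[...,1]>140)&(h[...,2]>110)
    for y in(80,90,100,110,120,128):
        xs=np.where(m[y])[0];print(y,(xs.min()+200,xs.max()+200) if len(xs) else None,end=' ')
    print()
cv2.imwrite('pics/cmp.png',cv2.resize(np.hstack(out),None,fx=1.2,fy=1.2))
```

```text
80 (np.int64(268), np.int64(336)) 90 (np.int64(268), np.int64(336)) 100 (np.int64(269), np.int64(333)) 110 (np.int64(270), np.int64(326)) 120 (np.int64(271), np.int64(305)) 128 (np.int64(282), np.int64(291)) 
80 (np.int64(267), np.int64(296)) 90 (np.int64(267), np.int64(293)) 100 (np.int64(267), np.int64(294)) 110 (np.int64(268), np.int64(299)) 120 (np.int64(269), np.int64(306)) 128 (np.int64(278), np.int64(294)) 
80 (np.int64(267), np.int64(287)) 90 (np.int64(267), np.int64(287)) 100 (np.int64(267), np.int64(290)) 110 (np.int64(267), np.int64(300)) 120 (np.int64(268), np.int64(306)) 128 (np.int64(277), np.int64(290))
```

View pics/cmp.png

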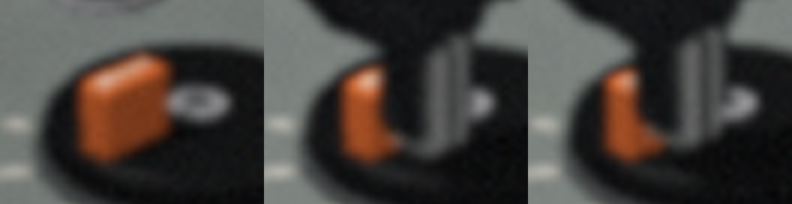

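The tab really hasn't moved, even with the vertical load gone. I'll back off, realign the face squarely at mid-tab and push again, to rule out a corner contact.

>>> play_rows(motion=[[0, [10, 0, 0], 0], [0, [0, 0, 0], 0], [0, [0, -2, 0], -4], [0, [0, 0, 3], 0], [0, [0, 0, 0], 0], [0, [0, 0, 0], 0]])

```text
time: 12.25
tcp_pos: [0.5888, 0.0496, 0.0714]
tcp_rot: [180.0, 0.0, 135.7]
force: [-1.8, 0.6, -0.5]
grip_width: -0.0002
```

>>> play_rows(motion=[[0, [-2, 0, 0], 0], [0, [-3, 0, 0], 0], [0, [-4, 0, 0], 3], [0, [-4, 0, 0], 3], [0, [0, 0, 0], 0]])

```text
time: 12.88
tcp_pos: [0.5976, 0.0429, 0.0713]
tcp_rot: [179.9, -0.2, 129.7]
force: [0.2, 4.5, -0.5]
grip_width: -0.0001
```

```bash
python3 look.py 7
```

```text
12.875 [0.5976345  0.0428567  0.07134549] [ 1.79881856e+02 -1.51247739e-01  1.29698047e+02] [ 0.15535102  4.50053148 -0.47220708] [ 0.71565329 -0.07105321  0.01614661]
```

View pics/s7.png

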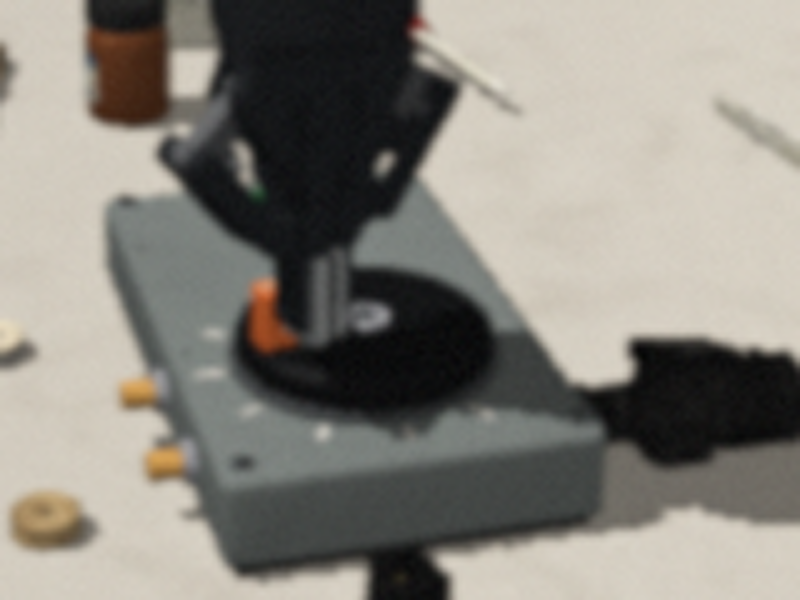

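It's moving now: the tab has turned roughly 11° and the force is 4.5 N. I'll continue along the arc in small steps, turning the tool with it.

>>> play_rows(motion=[[0, [-2, 0.8, 0], 4], [0, [0, 0, 0], 0]])

```text
time: 13.22
tcp_pos: [0.5999, 0.0391, 0.0714]
tcp_rot: [-180.0, 0.1, 125.8]
force: [-0.4, -0.6, 0.9]
grip_width: 0.0
```

>>> play_rows(motion=[[0, [-2, 0.8, 0], 4], [0, [0, 0, 0], 0]])

```text
time: 13.48
tcp_pos: [0.6016, 0.0378, 0.0714]
tcp_rot: [-180.0, 0.0, 121.8]
force: [0.5, 0.2, 0.0]
grip_width: -0.0001
```

```bash
python3 look.py 8
```

```text
13.475 [0.60164208 0.03777538 0.0713891 ] [-1.79980206e+02  4.55139353e-02  1.21793333e+02] [0.49285689 0.19885372 0.00302817] [ 0.04421763 -0.03886331  0.0330776 ]
```

View pics/s8.png

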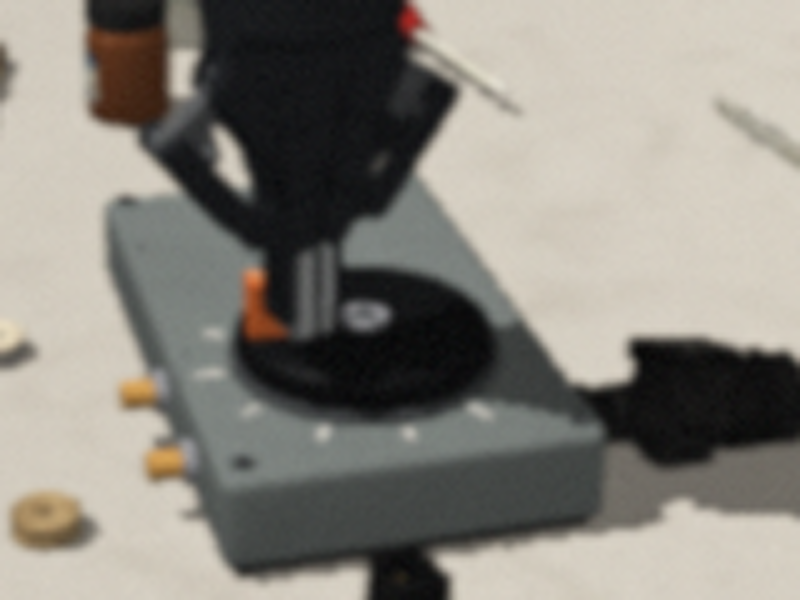

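View pics/t8.png

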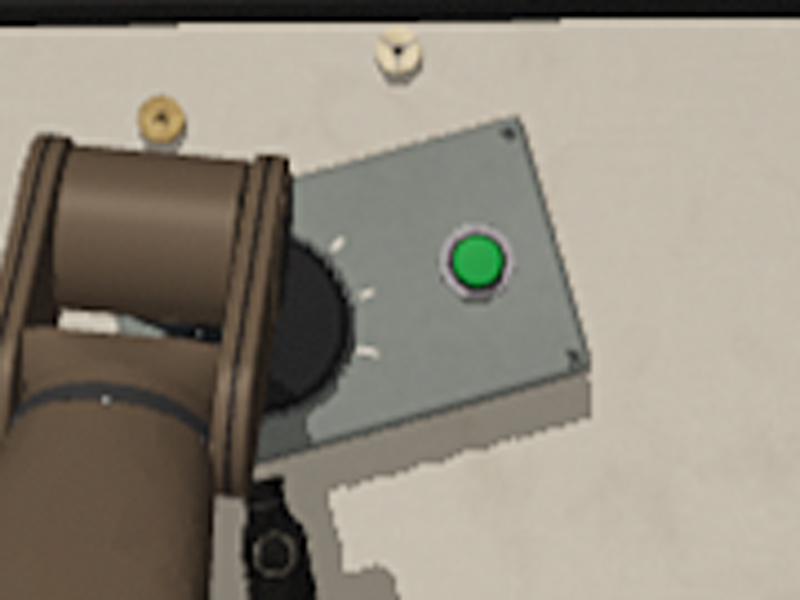

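The force dropped to zero and the tab ran ahead, so click 1 is done (n = 4). Repositioning behind the tab, then click 2.

>>> play_rows(motion=[[0, [-2, 3, 0], 7], [0, [-2.6, 1.3, 0], 7], [0, [-2, 0, 0], 0], [0, [0, 0, 0], 0]])

```text
time: 14.08
tcp_pos: [0.6072, 0.0367, 0.0713]
tcp_rot: [-180.0, -0.3, 107.8]
force: [-2.0, 6.2, 1.8]
grip_width: 0.0003
```

>>> play_rows(motion=[[0, [-2.6, 1, 0], 4], [0, [-2.6, 1, 0], 4], [0, [0, 0, 0], 0]])

```text
time: 14.45
tcp_pos: [0.61, 0.0336, 0.0712]
tcp_rot: [-179.9, -0.3, 99.8]
force: [-2.5, 8.2, 2.4]
grip_width: -0.0002
```

>>> play_rows(motion=[[0, [-2.6, 1, 0], 4], [0, [0, 0, 0], 0]])

```text
time: 14.7
tcp_pos: [0.6122, 0.0284, 0.0712]
tcp_rot: [-179.9, -0.0, 95.9]
force: [-1.7, 1.7, 0.7]
grip_width: -0.0001
```

```bash
python3 look.py 9
```

```text
14.7 [0.61219218 0.02843911 0.07117333] [-1.79936109e+02 -2.95483231e-02  9.58910296e+01] [-1.67871038  1.65587402  0.69039153] [0.2908468  0.21653903 0.01631597]
```

View pics/s9.png

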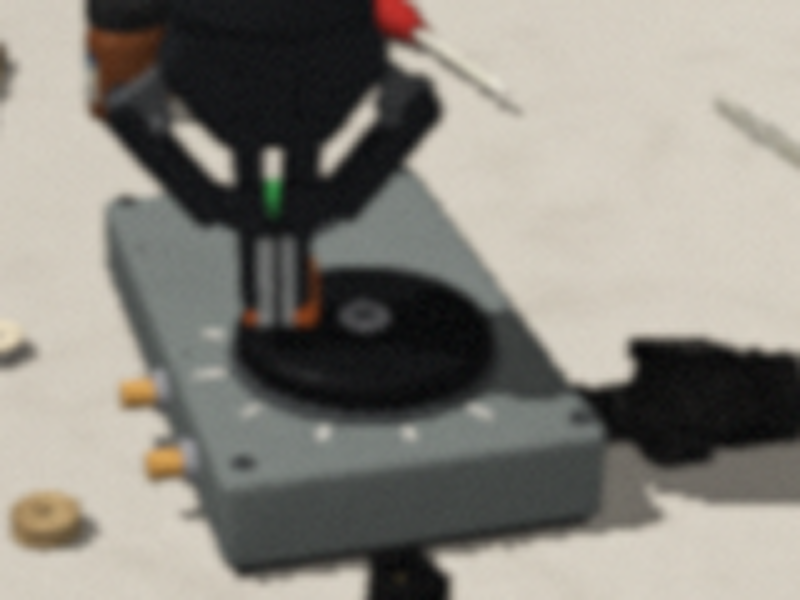

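>>> play_rows(motion=[[0, [0, 0, 0], 0], [0, [0, 0, 0], 0]])

```text
time: 15.05
tcp_pos: [0.613, 0.0272, 0.0715]
tcp_rot: [180.0, 0.0, 95.7]
force: [-0.0, -1.0, -0.1]
grip_width: 0.0
```

>>> play_rows(motion=[[0, [-1, 0.4, 0], 2], [0, [0, 0, 0], 0]])

```text
time: 15.3
tcp_pos: [0.6134, 0.0266, 0.0714]
tcp_rot: [180.0, 0.0, 93.7]
force: [1.0, -0.1, -0.5]
grip_width: 0.0001
```

```bash
python3 look.py 10
```

```text
15.3 [0.61338183 0.026559   0.07138861] [1.79985810e+02 1.20799569e-02 9.36832203e+01] [ 0.96452095 -0.13446403 -0.45890927] [-0.0440862  -0.02590812 -0.03544728]
```

View pics/s10.png

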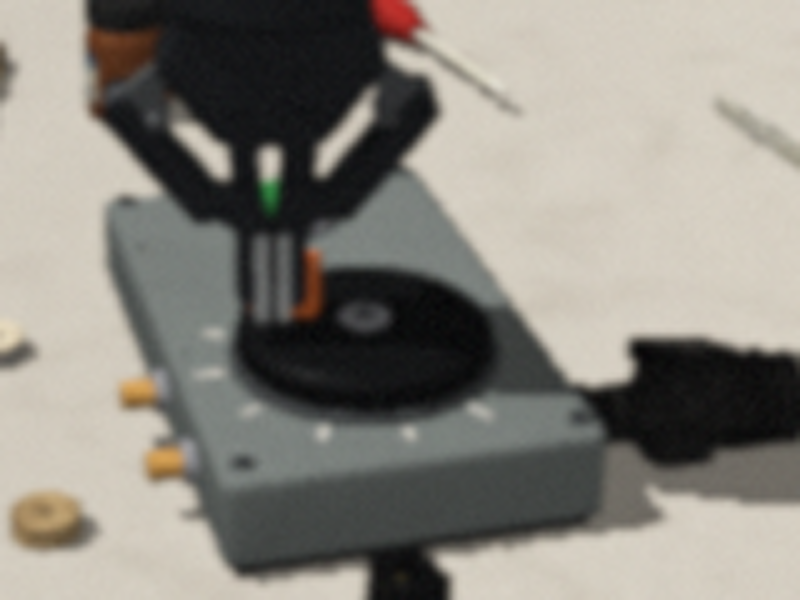

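View pics/t10.png

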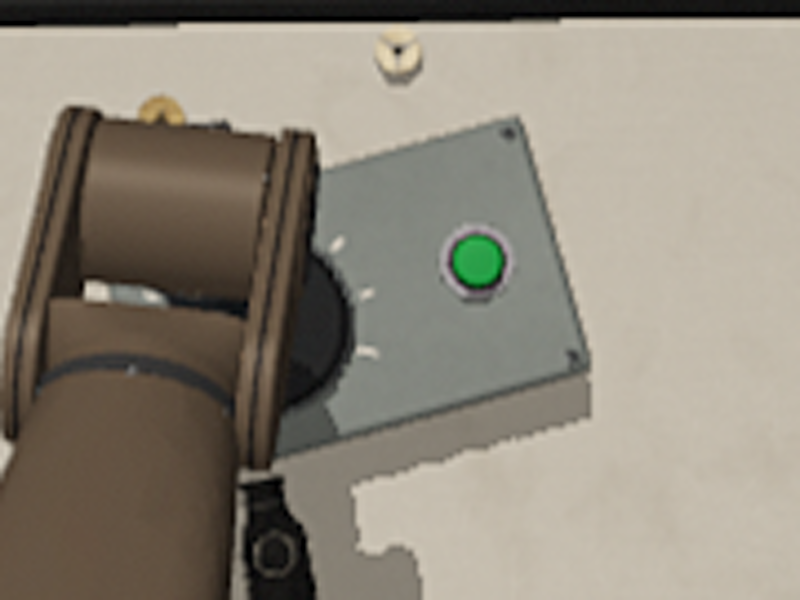

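Click 2 is done: force zero and the tab ran ahead to n = 5. Repositioning for click 3.

>>> play_rows(motion=[[0, [-3.5, 1.5, 0], 8], [0, [-3.5, 1.5, 0], 7], [0, [0, 0, 0], 0], [0, [0, 0, 0], 0]])

```text
time: 15.9
tcp_pos: [0.6161, 0.0199, 0.0713]
tcp_rot: [-180.0, -0.0, 78.8]
force: [0.5, -0.3, -0.5]
grip_width: -0.0001
```

>>> play_rows(motion=[[0, [-1.5, 0, 0], 0], [0, [-1.5, 0, 0], 0], [0, [0, 0, 0], 0]])

```text
time: 16.27
tcp_pos: [0.6159, 0.0186, 0.0714]
tcp_rot: [180.0, -0.2, 78.7]
force: [1.9, 5.6, -0.2]
grip_width: 0.0
```

>>> play_rows(motion=[[0, [-2.6, 1, 0], 4], [0, [-2.6, 1, 0], 4], [0, [0, 0, 0], 0]])

```text
time: 16.65
tcp_pos: [0.6168, 0.0143, 0.0714]
tcp_rot: [-180.0, -0.3, 70.7]
force: [0.5, 4.3, -1.0]
grip_width: -0.0001
```

>>> play_rows(motion=[[0, [-2, 0.8, 0], 3], [0, [0, 0, 0], 0]])

```text
time: 16.9
tcp_pos: [0.6163, 0.0097, 0.0713]
tcp_rot: [-180.0, -0.0, 67.8]
force: [-0.4, 0.9, -0.3]
grip_width: -0.0
```

>>> play_rows(motion=[[0, [-1.3, 0.5, 0], 2], [0, [0, 0, 0], 0], [0, [0, 0, 0], 0]])

```text
time: 17.27
tcp_pos: [0.6165, 0.0072, 0.0714]
tcp_rot: [180.0, 0.0, 65.7]
force: [-0.7, -0.5, 0.1]
grip_width: 0.0001
```

```bash
python3 look.py 11
```

```text
17.275 [0.61646442 0.00720657 0.07136514] [1.79974169e+02 3.97539645e-02 6.57230212e+01] [-0.69412    -0.51119253  0.07504258] [ 0.03600055 -0.00876152  0.07288639]
```

View pics/s11.png

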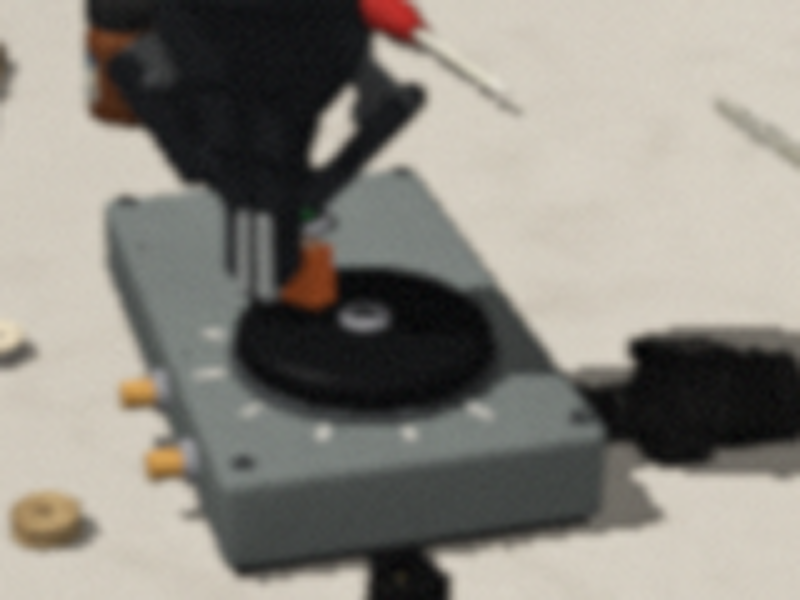

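View pics/t11.png

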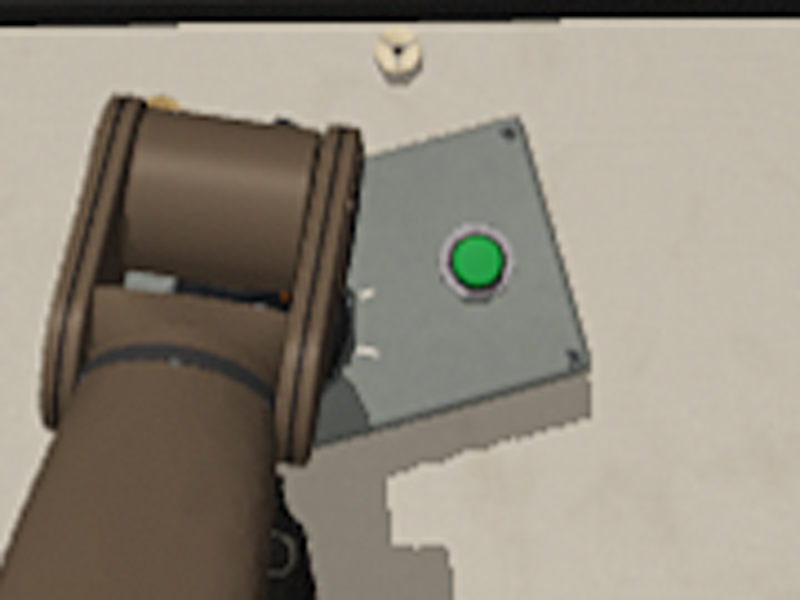

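Click 3 appears done (n = 6). Before the last one I'll lift clear and check the count from the top.

>>> play_rows(motion=[[0, [3, 0, -30], 0], [0, [15, 0, -40], 0], [0, [45, 0, 0], 0], [0, [40, 0, 0], 0], [0, [0, 0, 0], 0], [0, [0, 0, 0], 0]])

```text
time: 18.12
tcp_pos: [0.6584, 0.1013, 0.1409]
tcp_rot: [-180.0, 0.1, 65.7]
force: [0.1, -0.3, -0.5]
grip_width: -0.0001
```

```bash
cat > ang.py <<'E'
from rig import camera
from h import *
c=camera("top");m=masks(c)
o,s,mo=blob(m["orange"],(240,225,295,280));print("tab",o,s)
for D in([.5726,.0104],[.5755,.0115]):
    pt=ray(c,*o,.080)[:2]-D;a=np.arctan2(pt[1],pt[0]);print("rad",np.hypot(*pt),"n",(136.06-np.degrees(a))/30)
g,s,_=blob(m["green"],(295,220,340,260));print("green",g,s[4],ray(c,*g,.061))
E
python3 ang.py; python3 look.py 12
```

```text
tab [276.60416667 241.79166667] [271 237  12  11  48]
rad 0.03384011464623588 n 5.905746927278022
rad 0.032493845492972864 n 6.0667266320143955
green [316.96190476 238.24761905] 105 [ 0.60702441 -0.10981988  0.061     ]
18.175 [0.65832549 0.10091476 0.14093964] [-1.79965359e+02  4.92722462e-02  6.56930691e+01] [ 0.19014079 -0.3825498  -0.22975309] [ 1.46157836e-02 -1.06581676e-02 -4.14632058e-05]
```

View pics/t12.png

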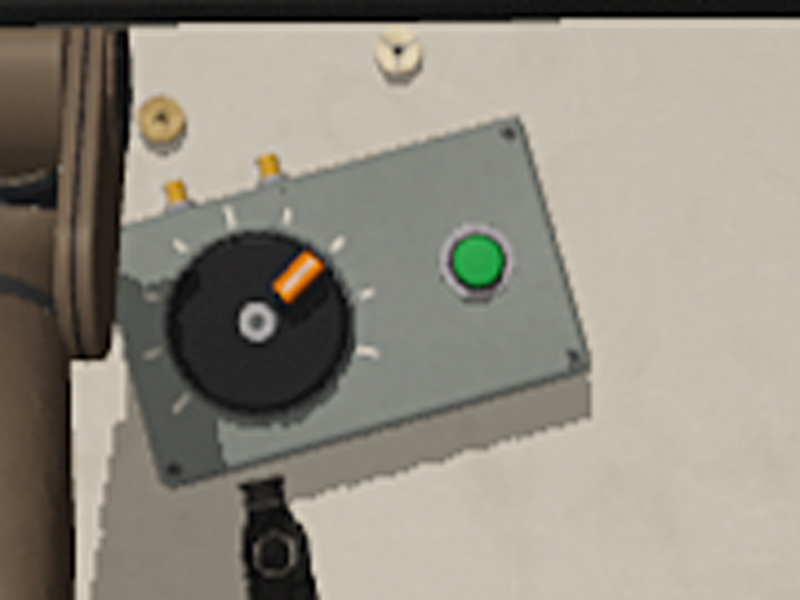

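From the top, the tab is at the 7th tick (n ≈ 6.0), so exactly three clicks so far. Going back behind the tab for the fourth.

>>> play_rows(motion=[[0, [-35, 1.7, 0], 0], [0, [-35, 1.7, 0], 0], [0, [-36, 1.7, 0], 0], [0, [0, 0, 0], 9], [0, [0, 0, 0], 8.7], [0, [0, 0, 30], 0], [0, [0, 0, 30], 0], [0, [0, 0, 9.5], 0], [0, [0, 0, 0], 0], [0, [0, 0, 0], 0]])

```text
time: 19.52
tcp_pos: [0.6209, 0.0027, 0.0734]
tcp_rot: [179.9, -0.1, 48.0]
force: [0.9, -0.1, 0.6]
grip_width: 0.0
```

>>> play_rows(motion=[[0, [-2, 0, 0], 0], [0, [-2, 0, 0], 0], [0, [-2, 0, 0], 0], [0, [0, 0, 0], 0]])

```text
time: 20.02
tcp_pos: [0.6157, -0.0016, 0.0719]
tcp_rot: [180.0, 0.0, 48.0]
force: [0.2, 0.1, -0.9]
grip_width: -0.0
```

>>> play_rows(motion=[[0, [-1, 0, 0], 0], [0, [-1, 0, 0], 0], [0, [0, 0, 0], 0]])

```text
time: 20.4
tcp_pos: [0.6151, -0.0023, 0.072]
tcp_rot: [180.0, -0.1, 48.0]
force: [3.4, 3.4, -0.3]
grip_width: -0.0001
```

Contact. Pushing the last click in small steps.

>>> play_rows(motion=[[0, [-2.6, 1, 0], 4], [0, [-2.6, 1, 0], 4], [0, [0, 0, 0], 0]])

```text
time: 20.78
tcp_pos: [0.6134, -0.0068, 0.072]
tcp_rot: [180.0, -0.2, 40.0]
force: [2.1, 1.5, 0.2]
grip_width: -0.0002
```

>>> play_rows(motion=[[0, [-1.3, 0.5, 0], 2], [0, [0, 0, 0], 0]])

```text
time: 21.02
tcp_pos: [0.6114, -0.0095, 0.0719]
tcp_rot: [-180.0, 0.1, 38.0]
force: [1.0, 2.4, 1.6]
grip_width: -0.0001
```

>>> play_rows(motion=[[0, [-1.3, 0.5, 0], 2], [0, [0, 0, 0], 0]])

```text
time: 21.28
tcp_pos: [0.6103, -0.0112, 0.0717]
tcp_rot: [180.0, 0.1, 36.0]
force: [1.1, -0.4, 0.1]
grip_width: 0.0003
```

```bash
python3 look.py 13
```

```text
21.275 [ 0.61033846 -0.01117902  0.07171425] [1.79997990e+02 1.05183399e-01 3.60052668e+01] [ 1.13025876 -0.44337663  0.07277193] [ 0.04689342 -0.01081026 -0.01525267]
```

View pics/s13.png

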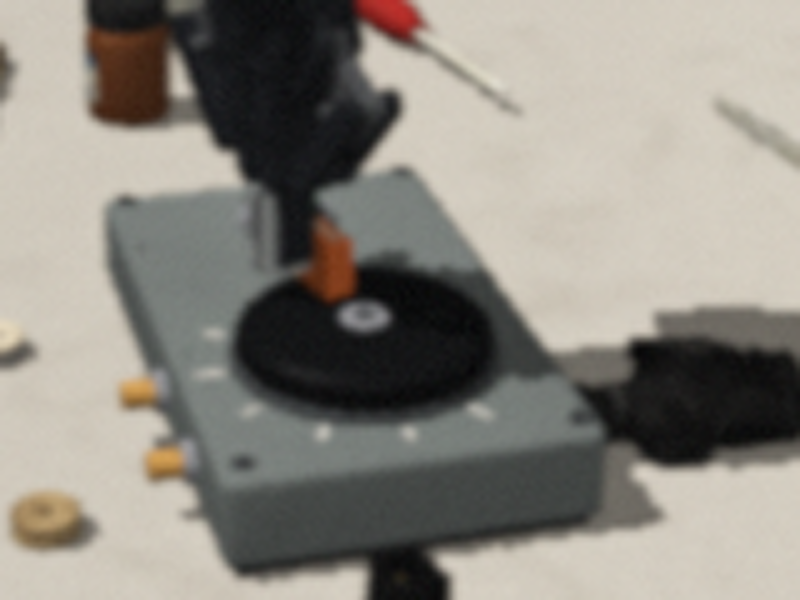

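It looks snapped, with a gap between finger and tab. Lifting clear to verify.

>>> play_rows(motion=[[0, [4, 0, -5], 0], [0, [0, 0, -40], 0], [0, [20, -40, -40], 0], [0, [20, -55, 0], 0], [0, [20, -55, 0], 0], [0, [0, 0, 0], 0], [0, [0, 0, 0], 0]])

```text
time: 22.25
tcp_pos: [0.5747, 0.1484, 0.157]
tcp_rot: [180.0, 0.0, 36.1]
force: [0.3, -0.8, 0.0]
grip_width: -0.0001
```

```bash
python3 ang.py; python3 look.py 14
```

```text
tab [279.72093023 247.76744186] [274 244  13   8  43]
rad 0.03161463324457022 n 6.858897720338457
rad 0.03179221886978952 n 7.045511698016975
green [316.96190476 238.24761905] 105 [ 0.60702441 -0.10981988  0.061     ]
22.3 [0.57486522 0.14773957 0.1569831 ] [1.79966135e+02 7.31460708e-03 3.59916366e+01] [-0.47526748  1.21264723 -0.30915867] [3.17351687e-02 3.68864030e-03 6.46261060e-05]
```

View pics/t14.png

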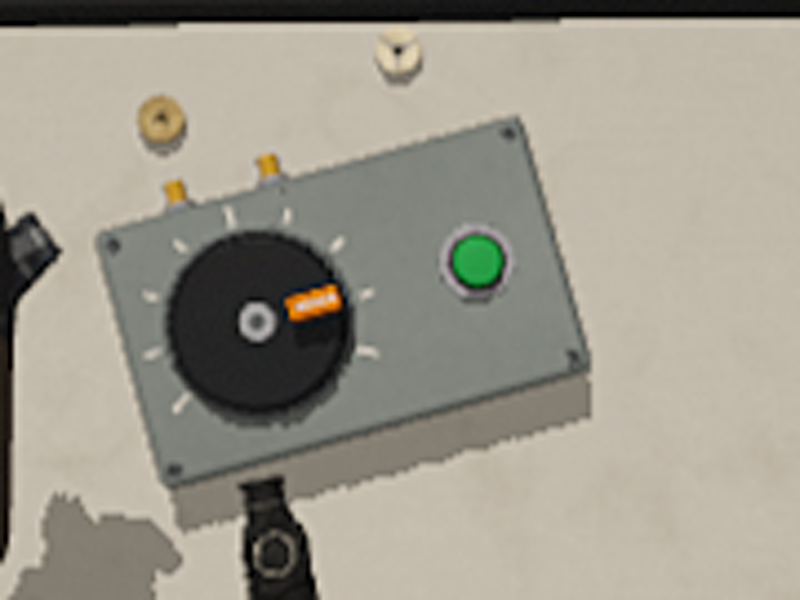

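The top view confirms the tab at the 8th tick (n ≈ 7.0), exactly four clicks. Now to above the button, turned so the knuckles stay clear of the tab.

>>> play_rows(motion=[[0, [-25, 45.6, 0], 0], [0, [-25, 45.6, 0], 0], [0, [-25, 45.6, 0], 0], [0, [-25, 45.6, 0], 0], [0, [-25, 45.6, 0], 0], [0, [0, 0, 0], 0]])

```text
time: 23.15
tcp_pos: [0.6076, -0.1144, 0.1569]
tcp_rot: [179.9, 0.0, 35.6]
force: [-0.5, 0.3, -0.1]
grip_width: 0.0002
```

>>> play_rows(motion=[[0, [0, 0, 0], -10], [0, [0, 0, 0], -10], [0, [0, 0, 0], -10], [0, [0, 0, 0], -10], [0, [0, 0, 0], -10], [0, [0, 0, 0], -10], [0, [0, 0, 0], -10], [0, [0, 0, 0], 0], [0, [0, 0, 0], 0]])

```text
time: 24.28
tcp_pos: [0.6073, -0.1093, 0.1568]
tcp_rot: [-180.0, -0.0, 105.9]
force: [-0.4, -0.4, 0.1]
grip_width: -0.0
```

Position is within about 2 mm. Descending onto the button.

>>> play_rows(motion=[[0, [0, 1.5, 40], 0], [0, [0, 0, 35], 0], [0, [0, 0, 15], 0], [0, [0, 0, 0], 0], [0, [0, 0, 0], 0]])

```text
time: 24.9
tcp_pos: [0.6101, -0.1094, 0.0686]
tcp_rot: [179.9, 0.1, 106.0]
force: [0.1, 0.8, 0.2]
grip_width: -0.0005
```

>>> play_rows(motion=[[0, [0, 0, 2], 0], [0, [0, 0, 2], 0], [0, [0, 0, 2], 0], [0, [0, 0, 0], 0]])

```text
time: 25.4
tcp_pos: [0.609, -0.109, 0.061]
tcp_rot: [180.0, 0.0, 106.0]
force: [0.3, 0.7, 0.6]
grip_width: 0.0004
```

>>> play_rows(motion=[[0, [0, 0, 2], 0], [0, [0, 0, 1], 0], [0, [0, 0, 0], 0], [0, [0, 0, 0], 0]])

```text
time: 25.9
tcp_pos: [0.6091, -0.1091, 0.0581]
tcp_rot: [180.0, 0.0, 106.0]
force: [-0.5, -0.1, 2.2]
grip_width: 0.0002
```

>>> play_rows(motion=[[0, [0, 0, 2], 0], [0, [0, 0, 1.5], 0], [0, [0, 0, 0], 0], [0, [0, 0, 0], 0]])

```text
time: 26.4
tcp_pos: [0.6091, -0.1091, 0.055]
tcp_rot: [180.0, 0.0, 106.0]
force: [-1.7, 0.5, 7.5]
grip_width: -0.0001
```

>>> play_rows(motion=[[0, [0, 0, 1], 0], [0, [0, 0, 1], 0], [0, [0, 0, 0], 0], [0, [0, 0, 0], 0]])

```text
time: 26.9
tcp_pos: [0.6092, -0.1091, 0.0549]
tcp_rot: [-180.0, -0.0, 106.0]
force: [-6.4, 1.8, 14.5]
grip_width: 0.0
```

The button bottomed at z = 0.055, the full 6 mm, and the force rose to 14.5 N there, past the 5 N expected. Releasing and retreating.

>>> play_rows(motion=[[0, [0, 0, -4], 0], [0, [0, 0, -6], 0], [0, [0, 0, -40], 0], [0, [0, 0, -50], 0], [0, [-50, -20, 0], 0], [0, [-50, -20, 0], 0], [0, [-50, -20, 0], 0], [0, [0, 0, 0], 0], [0, [0, 0, 0], 0], [0, [0, 0, 0], 0]])

```text
time: 28.15
tcp_pos: [0.5925, -0.2683, 0.1517]
tcp_rot: [-180.0, -0.1, 106.1]
force: [-0.5, -0.2, 0.4]
grip_width: -0.0002
```

```bash
python3 ang.py; python3 look.py 15
```

```text
tab [279.72093023 247.76744186] [274 244  13   8  43]
rad 0.03161463324457022 n 6.858897720338457
rad 0.03179221886978952 n 7.045511698016975
green [316.96190476 238.24761905] 105 [ 0.60702441 -0.10981988  0.061     ]
28.2 [ 0.59269153 -0.26823004  0.15193209] [-1.79976341e+02 -4.37085734e-02  1.06116794e+02] [-0.36797453 -0.567119    0.44722853] [-0.02948172  0.04591097 -0.03950723]
```

View pics/t15.png

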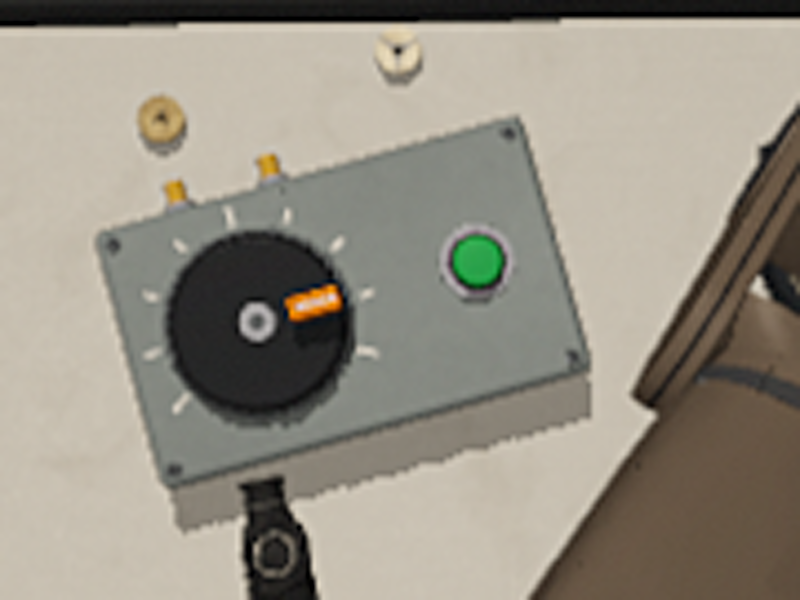

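View pics/s15.png

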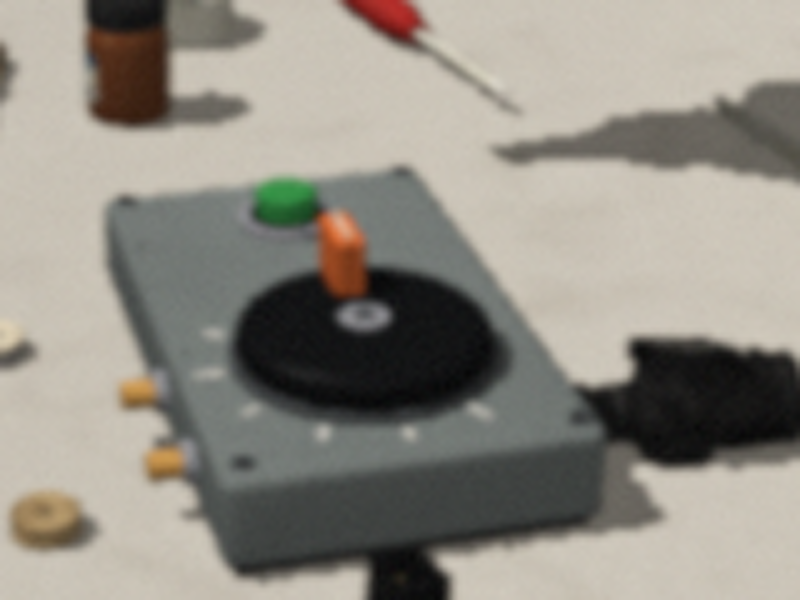

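The tab is at the 8th tick (n = 7), the button is up again, the parts around the unit haven't moved, and the arm is clear. Handing in.

```bash
python3 -c "
from rig import r
print(r.finish_job())"
```

```text
the job is handed in; nothing more can be done
None
```

I pushed the dial tab clockwise four clicks, from n = 3 to n = 7. Then I pressed the green button fully down, let it come up, and handed the job in at about 28 s of the 64 s allowed.

- **Dial:** the top view shows the tab at the 8th tick. It computes to n = 6.86 or 7.05 depending on which dial-centre estimate is used, and it reads the same before and after the button press. I counted three clicks from above before pushing the fourth.
- **Button:** the fingertip went down to z = 0.055 m, the full 6 mm, and reached 14.5 N there. Afterwards the button looks the same as before the press.
- **Surroundings:** the final pictures show the discs, jar and valve body near the unit where they were. I did not recheck the cylinder or the parts further off. The arm is clear and reads no contact force.

**What disagreed:**
- **First push:** about 18 N on the tab did not turn it, well above the 6 to 7 N stated. After I backed off and squared up the finger it clicked at up to about 9 N, and I never found the cause.
- **Camera views:** the side view placed the dial about 3 to 5 mm further out in x than the top view, so I used a value in between.

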